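Return the doming punches to their graduated stand

ROBOT

A 6-joint arm with a two-finger parallel gripper is mounted at the origin on a cart in front of the work surface, level with it; the furniture and walls round the work are solid. World frame = base frame: x ahead of the robot, y to its left, z up, the work surface at z = 0. Lengths are in m, angles in rad, forces in N, time in s.
With the tool pointing down it reaches from about 0.35 to 0.975 m from the base axis. Payload 4.9 kg.
Tool frame: the origin (TCP) lies on the centre line of the jaws, within the pads' length; the fingertips stand 19 mm ahead of it and the grasp point (between the pads) is the TCP; z points along the fingers, y is the line along which they close (so a half turn about z gives the same grasp; the last joint's range is limited). The gripper opens to 85 mm and grips with 20 to 120 N. Pads are 22 mm wide; open, the fingers measure 114 mm over their backs; the gripper's body (76 mm by 85 mm) begins 54 mm behind the grasp point. The pads swing forward as they close: fully open they stand 13 mm farther back than shut.
Start: joints at [-1.332, 0.053, 1.613, -0, 1.476, -0.119], TCP at [0.219, -0.585, 0.25] pointing down, gripper open.
Joint ranges: [-3.01, 3.01], [-1.01, 2.22], [0.06, 2.58], [-1.02, 4.17], [0.09, 2.62], [-3.14, 3.14]. Speed limits (rad/s): [2.57, 2.57, 3.14, 3.14, 3.14, 3.14].

INTERFACE

Orientations are given as [roll, pitch, yaw] about the fixed x, y, z axes, in that order (R = Rz(yaw) Ry(pitch) Rx(roll)).
In Python, from rig import manip gives the robot as it stands. The module is installed in compiled form; this text tells all that it offers.
- The arm moves only by the tool servo_tool, never from a script. Its argument "deltas" is a list of rows, each a list of 3 entries, a list of its own where there are three numbers: the shift along the tool's x, y, z in units of 5 cm (1.0 is 5 cm), then the turn, a rotation vector about the tool's x, y, z in units of pi/4 rad (1.0 is pi/4 rad), then the opening, from -1 (shut) to 1 (fully open). A call has 1 to 12 rows; each row shifts and turns the commanded pose from where the row before left it, along the tool's axes as they then stand; what a row does not reach is not made up. A row lasts 1/10 s, in which the tool goes at most 50 mm and 8.59 degrees, less where a joint would pass 70% of its speed; a pose out of reach is approached as far as the arm can. A call with a number of a shift or a turn outside -1 to 1 is refused whole. A call with a gripper value outside its range is refused whole. The fingers move at their own pace and stop on an object; the grip force is fixed at half the most. Time passes only in rows, so rows that do not move let the fingers close. It gives the time, the measured TCP pose, the force, the opening and the grip force at its end, in the units of the state.
- manip.get_obs(): the state, without advancing time (a new reading comes with each control period).
- manip.camera(name): name is "side" or "top"; returns the picture (384x512x3 uint8, red, green, blue); there is no depth.
- manip.calibration(name): a dict with "camera_matrix" (3x3 intrinsics, pixels), "rvec" (rotation vector, rad) and "tvec" (3), from world to camera coordinates, as OpenCV has them. Camera axes: x right, y down, z forward; pixel columns grow to the right and rows downward; lengths in m; the calibration is good to about 2 mm. A picture is of the moment at which its call begins. calibration takes no time and is no camera call.
- manip.hand_in(): hands the job in; it is judged then, once.
The state is a dict: "clock": time; "qpos": joint angles; "joint_vel": joint speeds; "tau": joint torques, N m; "tool_pos": TCP position; "tool_rot": TCP orientation; "wrist_force": force on the tool from outside, world axes, zero at the start; "torque": the same for the moment, N m; "opening": opening from 0.0 (shut) to 1.0 (fully open); "grasp_force": force on a finger pad.
Only numpy, scipy, OpenCV 4.12 (cv2) and the standard library are available. Lean on these libraries where they do the work, as an engineer would, in place of code of your own. Each camera call takes 0.05 s, during which the arm holds its last target. There are 200 camera calls.

TASK

The doming is finished: take the four steel punches out of the shallow tray and put each back in its own hole in the brown wedge-shaped wooden stand, largest punch in the largest hole and so on down to the smallest, so that every one stands upright, right down on the bottom of its hole. Leave the brass block, the hammer and the pot where they are.

Things in the scene. Friction and masses are not known exactly. Their poses are not given: they have to be found in the camera images.
- punch1: The largest of four plain steel doming punches, standing upright at the start: a straight round shank 36 mm in diameter from its flat foot (2 mm chamfer) up to 62 mm, then a short narrower neck and a ball a little thinner than the shank; 96 mm high in all, 580 g give or take a third. Grip it round the shank. Origin at the centre of the foot, z up along the shank.
- punch2: The second largest of four plain steel doming punches, standing upright at the start: a straight round shank 30 mm in diameter from its flat foot (2 mm chamfer) up to 62 mm, then a short narrower neck and a ball a little thinner than the shank; 91 mm high in all, 390 g give or take a third. Grip it round the shank. Origin at the centre of the foot, z up along the shank.
- punch3: The third of four plain steel doming punches, standing upright at the start: a straight round shank 24 mm in diameter from its flat foot (2 mm chamfer) up to 62 mm, then a short narrower neck and a ball a little thinner than the shank; 87 mm high in all, 240 g give or take a third. Grip it round the shank. Origin at the centre of the foot, z up along the shank.
- punch4: The smallest of four plain steel doming punches, standing upright at the start: a straight round shank 18 mm in diameter from its flat foot (2 mm chamfer) up to 62 mm, then a short narrower neck and a ball a little thinner than the shank; 82 mm high in all, 130 g give or take a third. Grip it round the shank. Origin at the centre of the foot, z up along the shank.
- stand: Brown wooden stand, fixed, at any yaw, 32 mm high, 225 long, a wedge in plan (70 wide at the largest hole, 48 at the smallest). Four blind holes along its y: x = 0, y = +84, +28, -28, -84 mm, diameter 39, 33, 27, 21, 3 mm wider than their punches; countersinks 8 mm wider, 6 deep; hole floors 6 mm above the bench (foot of a seated punch). Origin on the underside, z up.
- tray: Shallow pale wooden tray, fixed, 64 mm (x) by 230 (y), walls 16 high and 4 thick, cork floor 4 mm up, four compartments in a row along its y, at y = +85, +28, -28, -85 mm. One punch stands in each, in any order, up to 5 mm off the middle. Origin at the centre of the underside. Mind the fixed tool organiser behind it (world x over 0.61, y over 0.07 m; tools to 0.26 m high).
- doming_block: Bystander: brass doming cube, 48 mm, with dished faces, loose on the bench. Origin at the centre of its underside.
- chasing_hammer: Bystander: small hammer lying on the bench, 208 mm long, 65 mm across the head, 27 mm high, loose. Origin at the middle of its underside.
- polish_pot: Bystander: round screw-lid pot, 62 mm in diameter and 48 mm high, loose on the bench. Origin at the centre of its underside.

How it is judged:
At the end, for the whole second after the job is handed in: Each punch stands in the hole of the stand made for it: foot centre within 8 mm of the hole's axis along the stand's x and y, foot less than 10 mm above the stand's underside (the floor is at 6 mm), within 0.12 rad of upright, and at rest (under 10 mm/s) (x of punch1 in the frame of stand between -0.008 and 0.008 m and y of punch1 in the frame of stand between 0.076 and 0.092 m and z of each of punch1, punch2, punch3, punch4 in the frame of stand below 0.01 m and angle between each of punch1, punch2, punch3, punch4's own z axis and vertical below 0.12 rad and linear speed of each of punch1, punch2, punch3, punch4 below 0.01 m/s and x of punch2 in the frame of stand between -0.008 and 0.008 m and y of punch2 in the frame of stand between 0.02 and 0.036 m and x of punch3 in the frame of stand between -0.008 and 0.008 m and y of punch3 in the frame of stand between -0.036 and -0.02 m and x of punch4 in the frame of stand between -0.008 and 0.008 m and y of punch4 in the frame of stand between -0.092 and -0.076 m); the robot touches nothing.
It fails at once if the brass doming block is pushed more than 20 mm from its place (distance of doming_block from where it was at the start of the episode above 0.02 m).
It fails at once if the chasing hammer is pushed more than 20 mm from its place (distance of chasing_hammer from where it was at the start of the episode above 0.02 m).
It fails at once if the polish pot is pushed more than 20 mm from its place (distance of polish_pot from where it was at the start of the episode above 0.02 m).
It also fails if it takes over 118 s, if anything falls off the work surface, if the arm or the gripper's body presses on something with over 40 N, if the wrist force passes 120 N, or if a joint passes its speed limit or range.

## Working session

There is one attempt and no reset: what is moved stays moved. The work goes in short steps, Python scripts to look and compute and a tool call to move; the robot and the scene stay as the last step left them, time stands still between calls to the robot, and variables do not carry over. Pictures are saved under pics/ and viewed, at most 14 in all, crops included, and the job is handed in when it is done.

Besides the shell and the picture viewer there is one more tool, called after "Call:" by a JSON object that holds its "name" and its "arguments". servo_tool: Moves the arm, as the interface text tells. Its arguments: {"type":"object","properties":{"deltas":{"type":"array"}},"required":["deltas"]}

```bash
mkdir -p pics; python3 - <<'E'
from rig import manip
import cv2
for n in("top","side"):
    im=manip.camera(n); cv2.imwrite(f"pics/{n}0.png",im[:,:,::-1])
    c=manip.calibration(n); print(n,c["camera_matrix"].round(1).tolist(),c["rvec"],c["tvec"])
    R=cv2.Rodrigues(c["rvec"])[0]; print(-R.T@c["tvec"].reshape(3))
o=manip.get_obs();print(o)
E
```

```text
top [[418.9, 0.0, 254.8], [0.0, 418.9, 188.4], [0.0, 0.0, 1.0]] [ 2.10011183 -2.16578732  0.14095737] [0.08822758 0.59173969 1.33817527]
[0.38436487 0.04563057 1.41380144]
side [[466.7, 0.0, 258.6], [0.0, 466.7, 189.5], [0.0, 0.0, 1.0]] [ 2.26703121 -0.39946829  0.16416521] [-0.54699009  0.2025396   1.3827109 ]
[ 0.22308993 -1.03567226  1.06288463]
{'clock': 0.1, 'qpos': array([-1.33199733e+00,  5.32949499e-02,  1.61418065e+00,  1.53862761e-05,
        1.47603939e+00, -1.19010708e-01]), 'joint_vel': array([-0.00028757,  0.00057074, -0.00355244, -0.00121362,  0.00098095,
       -0.00051915]), 'tau': array([ 1.30664233e-03, -3.94903672e+01, -3.71363461e+01, -4.93066511e-05,
        3.93007620e-03, -1.25719663e-05]), 'tool_pos': array([ 0.21875704, -0.58488095,  0.24916909]), 'tool_rot': array([-3.13968574e+00, -2.43444652e-04,  3.57808004e-01]), 'wrist_force': array([ 0.20668664, -0.38374318,  0.93896886]), 'torque': array([ 0.03593991, -0.02175902, -0.02968187]), 'grasp_force': 0.0, 'opening': 1.0006548964712791}
```

View pics/top0.png

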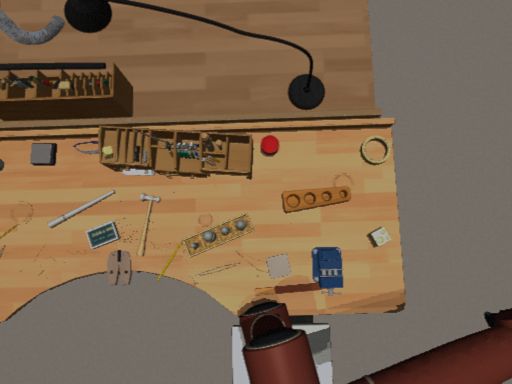

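View pics/side0.png

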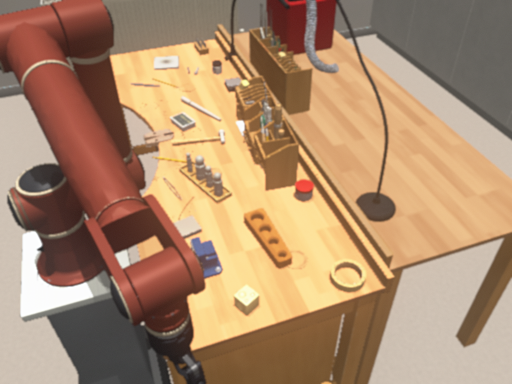

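The top view shows the tray with its punches at about (194–240, 225–245). The stand is at (283–350, 192–203), with its largest hole on the left. The hammer is at (148, 220), the red pot at (270, 145) and the brass block at (380, 237). I'll enlarge these regions.

```bash
python3 - <<'E'
import cv2,numpy as np
t=cv2.imread("pics/top0.png");s=cv2.imread("pics/side0.png")
r=lambda im,x,y,w,h:cv2.resize(im[y:y+h,x:x+w],(400,300),interpolation=cv2.INTER_CUBIC)
cv2.imwrite("pics/crop.png",np.vstack([np.hstack([r(t,178,205,80,60),r(t,275,165,80,60)]),np.hstack([r(s,170,145,80,60),r(s,228,202,80,60)])]))
E
```

```text
(no output)
```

View pics/crop.png

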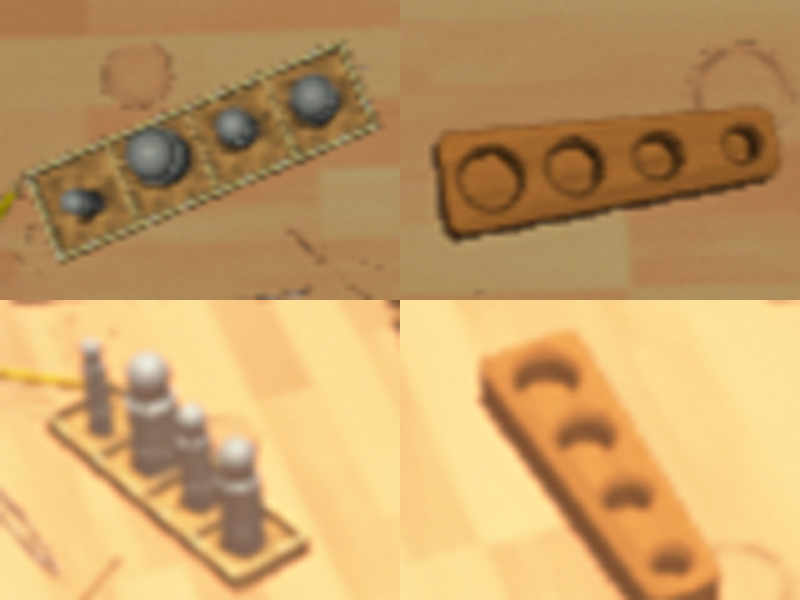

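The crops show the tray order, left to right in the top view, as punch4, punch1, punch3, punch2. The rims of the stand's holes, from large to small, are near crop pixels (490,178), (573,165), (657,155) and (741,145).

```bash
cat >h.py <<'E'
import cv2,numpy as np
from rig import manip
def cal(n):
    c=manip.calibration(n);return c["camera_matrix"],cv2.Rodrigues(c["rvec"])[0],np.array(c["tvec"]).reshape(3)
def ray(n,p,z):
    K,R,t=cal(n);C=-R.T@t;d=R.T@np.linalg.inv(K)@np.array([p[0],p[1],1.]);return C+d*(z-C[2])/d[2]
def tri(pt,ps):
    P=[]
    for n in("top","side"):
        K,R,t=cal(n);P.append(K@np.c_[R,t])
    X=cv2.triangulatePoints(P[0],P[1],np.float64(pt).reshape(2,1),np.float64(ps).reshape(2,1))[:,0];return X[:3]/X[3]
def proj(n,X):
    K,R,t=cal(n);p=K@(R@np.array(X)+t);return p[:2]/p[2]
E
python3 - <<'E'
from h import *
t=cv2.imread("pics/top0.png");s=cv2.imread("pics/side0.png")
for n,im,(x,y,w,h),sm in(("top",t,(178,205,80,60),70),("side",s,(170,145,80,60),95)):
    c=cv2.resize(im[y:y+h,x:x+w],None,fx=5,fy=5,interpolation=cv2.INTER_CUBIC)
    m=cv2.inRange(cv2.cvtColor(c,cv2.COLOR_BGR2HSV),(0,0,40),(180,sm,255))
    m=cv2.morphologyEx(m,cv2.MORPH_OPEN,np.ones((7,7)))
    k,_,st,ce=cv2.connectedComponentsWithStats(m)
    print(n,[(st[i].tolist(),ce[i].round(1).tolist()) for i in range(1,k) if st[i][4]>250])
u=lambda p,x,y,ox=0,oy=0:((p[0]-ox-2)/5+x,(p[1]-oy-2)/5+y)
print("balls p4 p1 p3 p2")
for a,b in zip([(72,200),(155,155),(235,127),(315,97)],[(90,349),(147,370),(190,416),(237,452)]):
    print(tri(u(a,178,205),u(b,170,145,0,300)).round(4))
print("holes")
for a,b in zip([(490,178),(573,165),(657,155),(741,145)],[(546,374),(587,434),(627,497),(672,558)]):
    print(tri(u(a,275,165,400),u(b,228,202,400,300)).round(4),ray("top",u(a,275,165,400),.032).round(4),ray("side",u(b,228,202,400,300),.032).round(4))
E
```

```text
top [([292, 76, 46, 47, 1721], [314.2, 98.9]), ([216, 109, 41, 37, 1168], [235.9, 127.2]), ([127, 128, 62, 56, 2732], [157.0, 155.2]), ([62, 190, 40, 25, 810], [81.0, 201.9])]
side [([81, 36, 27, 96, 1520], [95.6, 81.3]), ([125, 48, 136, 204, 11946], [191.6, 147.0])]
balls p4 p1 p3 p2
[0.4163 0.2739 0.0777]
[0.4436 0.2187 0.0917]
[0.4599 0.1686 0.0849]
[0.4776 0.1172 0.0885]
holes
[ 0.5545 -0.0542  0.0315] [ 0.5526 -0.0538  0.032 ] [ 0.5557 -0.0548  0.032 ]
[ 0.5614 -0.1097  0.0294] [ 0.5596 -0.1091  0.032 ] [ 0.5619 -0.1122  0.032 ]
[ 0.5662 -0.1658  0.0287] [ 0.5645 -0.165   0.032 ] [ 0.5663 -0.1686  0.032 ]
[ 0.5717 -0.2214  0.0319] [ 0.5694 -0.2208  0.032 ] [ 0.5737 -0.2216  0.032 ]
```

Call:
{"name": "servo_tool", "arguments": {"deltas": [[[0, 0, 0], [0, 0, -0.168], 1], [[0, 0, 0], [0, 0, -0.168], 1], [[0, 0, 0], [0, 0, -0.168], 1], [[0, 0, 0], [0, 0, -0.168], 1], [[0, 0, 0], [0, 0, -0.168], 1], [[0, 0, 0], [0, 0, -0.168], 1], [[0, 0, 0], [0, 0, -0.168], 1], [[0, 0, 0], [0, 0, -0.168], 1], [[0, 0, 0], [0, 0, -0.168], 1], [[0, 0, 0], [0, 0, -0.168], 1], [[0, 0, 0], [0, 0, -0.168], 1], [[0, 0, 0], [0, 0, -0.168], 1]]}}

```text
clock: 1.3
tool_pos: [0.2188, -0.5851, 0.2495]
tool_rot: [3.141, -0.001, 1.947]
wrist_force: [0.2, -0.1, -0.3]
opening: 1.004
grasp_force: 0.0
```

```bash
cat >>h.py <<'E'
from scipy.spatial.transform import Rotation as Rn
def go(*targets):
    "print tool-axis shifts (units) through xyz targets, current orientation; turn to yaw given as 4th"
    o=manip.get_obs();p=o["tool_pos"];R=Rn.from_euler("xyz",o["tool_rot"])
    print("at",p.round(4),o["tool_rot"].round(4),"open",round(o["opening"],3),"F",o["wrist_force"].round(1),"t",round(o["clock"],1))
    for T in targets:
        d=R.inv().apply(np.array(T[:3])-p)/.05; r=np.zeros(3)
        if len(T)>3:
            R2=Rn.from_euler("xyz",[np.pi,0,T[3]]); r=(R.inv()*R2).as_rotvec()/(np.pi/4);R=R2
        print(T,"shift",d.round(3),"then turn",r.round(3));p=np.array(T[:3])
E
python3 - <<'E'
from h import *
# row direction from the two long edges of the tray (walls at z .016) and ball rays at ball height
u=lambda p:((p[0]-2)/5+178,(p[1]-2)/5+205)
q=[ray("top",u(p),.016) for p in((28,178),(342,45),(378,125),(65,260))]
for a,b in((q[0],q[1]),(q[3],q[2])): d=b-a; print("yaw",np.pi/2-np.arctan2(-d[0],-d[1]) if 0 else np.arctan2(d[1],d[0]),np.linalg.norm(d))
print("tray centre",np.mean(q,0))
for n,p,z in(("p4",(72,200),.075),("p1",(155,155),.082),("p3",(235,127),.078),("p2",(315,97),.08)): print(n,ray("top",u(p),z).round(4))
go((.45,-.2,.25,1.943),(.478,.117,.2),(.478,.117,.054))
E
```

```text
yaw -1.1998834904704772 0.2266421634720857
yaw -1.1949559126134872 0.22514224505997846
tray centre [0.44617088 0.1964673  0.016     ]
p4 [0.4155 0.2745 0.075 ]
p1 [0.4421 0.2203 0.082 ]
p3 [0.4584 0.1696 0.078 ]
p2 [0.4758 0.118  0.08  ]
at [ 0.2188 -0.5851  0.2495] [ 3.1414e+00 -1.2000e-03  1.9467e+00] open 1.004 F [ 0.2 -0.1 -0.3] t 1.3
(0.45, -0.2, 0.25, 1.943) shift [ 5.466e+00  7.128e+00 -1.000e-03] then turn [ 0.    -0.002  0.005]
(0.478, 0.117, 0.2) shift [5.702 2.827 1.   ] then turn [0. 0. 0.]
(0.478, 0.117, 0.054) shift [ 0.   -0.    2.92] then turn [0. 0. 0.]
```

Call:
{"name": "servo_tool", "arguments": {"deltas": [[[0.456, 0.594, 0], [0, 0, 0], 1], [[0.456, 0.594, 0], [0, 0, 0], 1], [[0.456, 0.594, 0], [0, 0, 0], 1], [[0.456, 0.594, 0], [0, 0, 0], 1], [[0.456, 0.594, 0], [0, 0, 0], 1], [[0.456, 0.594, 0], [0, 0, 0], 1], [[0.456, 0.594, 0], [0, 0, 0], 1], [[0.456, 0.594, 0], [0, 0, 0], 1], [[0.456, 0.594, 0], [0, 0, 0], 1], [[0.456, 0.594, 0], [0, 0, 0], 1], [[0.456, 0.594, 0], [0, 0, 0], 1], [[0.456, 0.594, 0], [0, 0, 0], 1]]}}

```text
clock: 2.5
tool_pos: [0.4524, -0.1998, 0.2499]
tool_rot: [-3.141, -0.0, 1.941]
wrist_force: [0.1, -0.7, 0.1]
opening: 0.996
grasp_force: 0.0
```

Call:
{"name": "servo_tool", "arguments": {"deltas": [[[0.57, 0.28, 0.1], [0, 0, 0], 1], [[0.57, 0.28, 0.1], [0, 0, 0], 1], [[0.57, 0.28, 0.1], [0, 0, 0], 1], [[0.57, 0.28, 0.1], [0, 0, 0], 1], [[0.57, 0.28, 0.1], [0, 0, 0], 1], [[0.57, 0.28, 0.1], [0, 0, 0], 1], [[0.57, 0.28, 0.1], [0, 0, 0], 1], [[0.57, 0.28, 0.1], [0, 0, 0], 1], [[0.57, 0.28, 0.1], [0, 0, 0], 1], [[0.57, 0.28, 0.1], [0, 0, 0], 1], [[0, 0, 0], [0, 0, 0], 1]]}}

```text
clock: 3.6
tool_pos: [0.4785, 0.1176, 0.1989]
tool_rot: [-3.139, -0.002, 1.945]
wrist_force: [-0.3, 0.1, 0.8]
opening: 1.0
grasp_force: 0.0
```

```bash
python3 - <<'E'
from h import *
im=manip.camera("top");t=im[180:270,165:285,::-1]
s=manip.camera("side")[90:210,140:300,::-1]
cv2.imwrite("pics/a.png",np.vstack([cv2.resize(t,(400,300),interpolation=2),cv2.resize(s,(400,300),interpolation=2)]))
go((.4768,.1176,.12,1.943),(.4768,.1176,.054))
E
```

```text
at [0.479  0.1153 0.1997] [-3.1402e+00  1.0000e-04  1.9427e+00] open 1.003 F [ 0.6 -0.1  0.2] t 3.7
(0.4768, 0.1176, 0.12, 1.943) shift [ 0.059 -0.022  1.594] then turn [-0.002  0.    -0.   ]
(0.4768, 0.1176, 0.054) shift [ 0.   -0.    1.32] then turn [0. 0. 0.]
```

View pics/a.png

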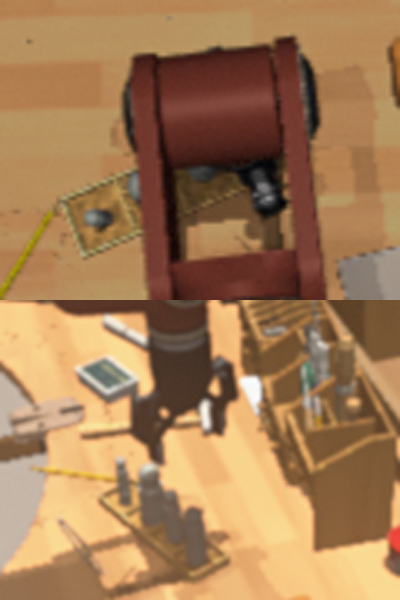

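The side view shows the open jaws, with a finger at about (150,440) and another at (225,380), above the tray row. I'll descend over punch2.

Call:
{"name": "servo_tool", "arguments": {"deltas": [[[0.02, -0.02, 0.4], [0, 0, 0], 1], [[0, 0, 0.4], [0, 0, 0], 1], [[0, 0, 0.4], [0, 0, 0], 1], [[0, 0, 0.4], [0, 0, 0], 1], [[0, 0, 0.4], [0, 0, 0], 1], [[0, 0, 0.3], [0, 0, 0], 1], [[0, 0, 0.3], [0, 0, 0], 1], [[0, 0, 0.2], [0, 0, 0], 1], [[0, 0, 0.1], [0, 0, 0], 1], [[0, 0, 0], [0, 0, 0], 1]]}}

```text
clock: 4.7
tool_pos: [0.4778, 0.115, 0.0548]
tool_rot: [-3.141, -0.0, 1.94]
wrist_force: [0.2, -0.3, 0.4]
opening: 0.998
grasp_force: 0.0
```

Call:
{"name": "servo_tool", "arguments": {"deltas": [[[0, 0, 0], [0, 0, 0], 0.0], [[0, 0, 0], [0, 0, 0], -0.3], [[0, 0, 0], [0, 0, 0], -1], [[0, 0, 0], [0, 0, 0], -1], [[0, 0, 0], [0, 0, 0], -1], [[0, 0, 0], [0, 0, 0], -1], [[0, 0, 0], [0, 0, 0], -1], [[0, 0, 0], [0, 0, 0], -1], [[0, 0, 0], [0, 0, 0], -1]]}}

```text
clock: 5.6
tool_pos: [0.4788, 0.1157, 0.0561]
tool_rot: [3.14, 0.0, 1.941]
wrist_force: [0.5, 0.4, 5.1]
opening: 0.332
grasp_force: 59.4
```

```bash
python3 - <<'E'
from h import *
print(manip.get_obs()["grasp_force"])
s=manip.camera("side")[120:210,150:270,::-1]
cv2.imwrite("pics/b.png",cv2.resize(s,(600,450),interpolation=2))
go((.4768,.1176,.2),(.5606,-.1099,.2,1.673))
E
```

```text
59.36619758605957
at [0.4788 0.1157 0.0561] [3.1402e+00 3.0000e-04 1.9412e+00] open 0.334 F [ 0.4 -0.2  5.9] t 5.7
(0.4768, 0.1176, 0.2) shift [ 0.049 -0.02  -2.879] then turn [0. 0. 0.]
(0.5606, -0.1099, 0.2, 1.673) shift [-4.848e+00 -8.500e-02  1.000e-03] then turn [0.002 0.    0.341]
```

View pics/b.png

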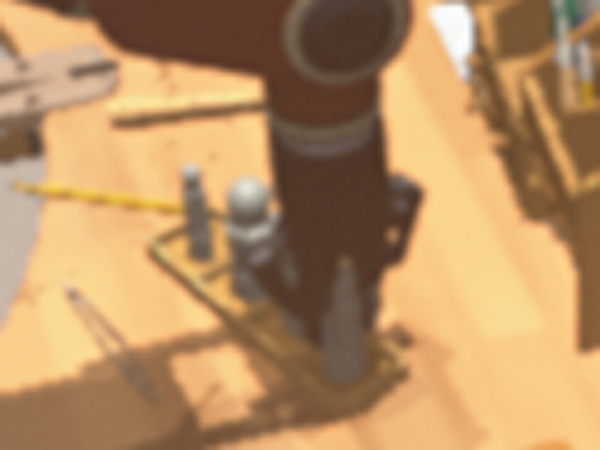

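Punch2 is between the jaws, its shank seen at (343,330) and upright. I'll lift it and carry it over hole 2.

Call:
{"name": "servo_tool", "arguments": {"deltas": [[[0, 0, -0.1], [0, 0, 0], -1], [[0, 0, -0.2], [0, 0, 0], -1], [[0, 0, -0.4], [0, 0, 0], -1], [[0, 0, -0.4], [0, 0, 0], -1], [[0, 0, -0.4], [0, 0, 0], -1], [[0, 0, -0.4], [0, 0, 0], -1], [[0, 0, -0.4], [0, 0, 0], -1], [[0, 0, -0.4], [0, 0, 0], -1], [[0, 0, -0.2], [0, 0, 0], -1], [[0, 0, 0], [0, 0, 0], -1]]}}

```text
clock: 6.65
tool_pos: [0.4787, 0.1156, 0.2016]
tool_rot: [3.139, 0.001, 1.941]
wrist_force: [-0.1, 0.0, -3.7]
opening: 0.327
grasp_force: 59.5
```

Call:
{"name": "servo_tool", "arguments": {"deltas": [[[-0.2, 0, 0], [0, 0, 0], -1], [[-0.45, -0.01, 0], [0, 0, 0], -1], [[-0.5, -0.01, 0], [0, 0, 0], -1], [[-0.55, -0.01, 0], [0, 0, 0], -1], [[-0.55, -0.01, 0], [0, 0, 0], -1], [[-0.55, -0.01, 0], [0, 0, 0], -1], [[-0.55, -0.01, 0], [0, 0, 0], -1], [[-0.55, -0.01, 0], [0, 0, 0], -1], [[-0.5, -0.01, 0], [0, 0, 0], -1], [[-0.3, 0, 0], [0, 0, 0], -1], [[-0.15, 0, 0], [0, 0, 0.17], -1], [[0, 0, 0], [0, 0, 0.17], -1]]}}

```text
clock: 7.85
tool_pos: [0.5617, -0.1131, 0.1987]
tool_rot: [-3.139, -0.001, 1.667]
wrist_force: [-0.5, -0.1, -4.0]
opening: 0.328
grasp_force: 59.6
```

```bash
python3 - <<'E'
from h import *
go((.5606,-.1099,.2,1.673)); o=manip.get_obs();print(o["grasp_force"])
s=manip.camera("side")[120:270,190:390,::-1];t=manip.camera("top")[140:240,240:372,::-1]
cv2.imwrite("pics/c.png",np.hstack([cv2.resize(s,(400,300),interpolation=2),cv2.resize(t,(396,300),interpolation=2)]))
for n in("side","top"):
  for h in(-.05,0): print(n,"TCP axis at",h,proj(n,o["tool_pos"]+[0,0,h]).round(1))
E
```

```text
at [ 0.5617 -0.1131  0.1987] [-3.1391e+00 -9.0000e-04  1.6672e+00] open 0.328 F [-0.5 -0.1 -4. ] t 7.8
(0.5606, -0.1099, 0.2, 1.673) shift [ 0.066 -0.017 -0.026] then turn [-0.003 -0.001 -0.007]
59.57993566989899
side TCP axis at -0.05 [265.  200.5]
side TCP axis at 0 [264.9 187.4]
top TCP axis at -0.05 [314.5 191.9]
top TCP axis at 0 [316.6 189.5]
```

View pics/c.png

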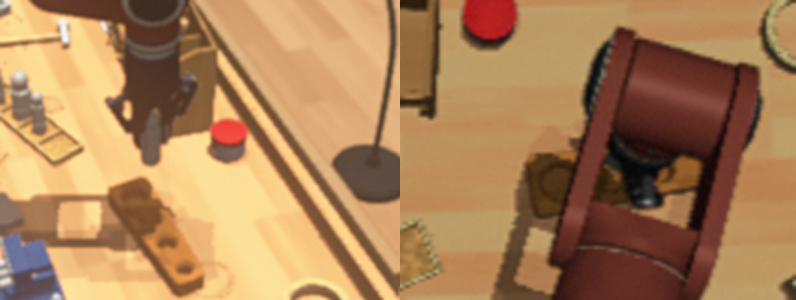

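The side crop shows punch2 hanging upright, its foot at crop (150,162), which matches the projected TCP axis. The stand lies below it. I'll lower the foot to just above the stand and measure it against the hole.

Call:
{"name": "servo_tool", "arguments": {"deltas": [[[0.05, -0.02, 0.4], [0, 0, 0], -1], [[0, 0, 0.4], [0, 0, 0], -1], [[0, 0, 0.4], [0, 0, 0], -1], [[0, 0, 0.4], [0, 0, 0], -1], [[0, 0, 0.3], [0, 0, 0], -1], [[0, 0, 0.1], [0, 0, 0], -1], [[0, 0, 0], [0, 0, 0], -1]]}}

```text
clock: 8.65
tool_pos: [0.5603, -0.1093, 0.0993]
tool_rot: [-3.14, -0.001, 1.675]
wrist_force: [1.0, 0.2, -4.0]
opening: 0.332
grasp_force: 59.7
```

```bash
python3 - <<'E'
from h import *
o=manip.get_obs();P=o["tool_pos"];go((.5606,-.1099,P[2]))
S=manip.camera("side");x,y,w,h=225,180,80,60
s=cv2.resize(S[y:y+h,x:x+w,::-1],None,fx=8,fy=8,interpolation=2)
v=s.copy()
a=np.linspace(0,2*np.pi,60)
for X,c in((P-[0,0,.0515],(0,255,0)),):
  pts=[(proj("side",X+[.015*np.cos(t),.015*np.sin(t),0])-[x,y])*8+4 for t in a]
  cv2.polylines(v,[np.int32(pts)],True,c,1); print(proj("side",X))
pts=[(proj("side",[.5606+.0205*np.cos(t),-.1099+.0205*np.sin(t),.032])-[x,y])*8+4 for t in a]
cv2.polylines(v,[np.int32(pts)],True,(255,0,0),1)
cv2.imwrite("pics/d.png",v)
E
```

```text
at [ 0.5603 -0.1093  0.0993] [-3.1397e+00 -8.0000e-04  1.6753e+00] open 0.332 F [ 1.   0.2 -4. ] t 8.7
(0.5606, -0.1099, np.float64(0.09928279439661483)) shift [-0.013  0.005 -0.   ] then turn [0. 0. 0.]
[264.16920962 224.25798996]
```

View pics/d.png

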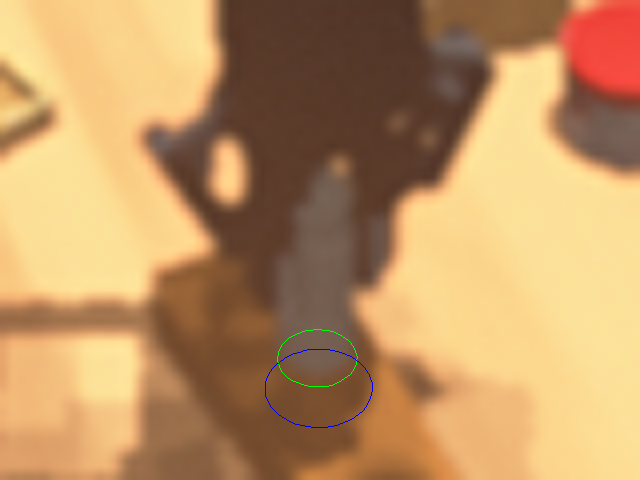

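Green is the foot predicted from the TCP and blue is the estimated hole rim. The real foot's bottom edge is at about (320,377), so the punch sits about 3 mm toward +y in the jaws. I'll correct by −4 mm along tool x and lower gently.

Call:
{"name": "servo_tool", "arguments": {"deltas": [[[-0.08, 0, 0], [0, 0, 0], -1], [[0, 0, 0.1], [0, 0, 0], -1], [[0, 0, 0.1], [0, 0, 0], -1], [[0, 0, 0.1], [0, 0, 0], -1], [[0, 0, 0.1], [0, 0, 0], -1], [[0, 0, 0.1], [0, 0, 0], -1], [[0, 0, 0.06], [0, 0, 0], -1], [[0, 0, 0], [0, 0, 0], -1]]}}

```text
clock: 9.5
tool_pos: [0.5607, -0.1137, 0.0714]
tool_rot: [-3.14, 0.0, 1.674]
wrist_force: [-2.6, -2.3, -4.8]
opening: 0.332
grasp_force: 59.6
```

Call:
{"name": "servo_tool", "arguments": {"deltas": [[[0, 0, 0.06], [0, 0, 0], -1], [[0, 0, 0.06], [0, 0, 0], -1], [[0, 0, 0.06], [0, 0, 0], -1], [[0, 0, 0.04], [0, 0, 0], -1], [[0, 0, 0.02], [0, 0, 0], -1], [[0, 0, 0], [0, 0, 0], -1]]}}

```text
clock: 10.1
tool_pos: [0.561, -0.1139, 0.0601]
tool_rot: [-3.141, 0.001, 1.674]
wrist_force: [-3.4, -4.0, -3.4]
opening: 0.328
grasp_force: 59.7
```

Call:
{"name": "servo_tool", "arguments": {"deltas": [[[0, 0, 0.02], [0, 0, 0], -1], [[0, 0, 0.02], [0, 0, 0], -1], [[0, 0, 0], [0, 0, 0], -1]]}}

```text
clock: 10.4
tool_pos: [0.561, -0.114, 0.0582]
tool_rot: [-3.14, 0.001, 1.674]
wrist_force: [-3.6, -3.3, -1.3]
opening: 0.332
grasp_force: 59.7
```

Call:
{"name": "servo_tool", "arguments": {"deltas": [[[0, 0, 0.02], [0, 0, 0], -1], [[0, 0, 0], [0, 0, 0], -0.2], [[0, 0, 0], [0, 0, 0], 0.2], [[0, 0, 0], [0, 0, 0], 1], [[0, 0, 0], [0, 0, 0], 1], [[0, 0, 0], [0, 0, 0], 1], [[0, 0, -0.3], [0, 0, 0], 1], [[0, 0, -0.5], [0, 0, 0], 1], [[0, 0, -0.6], [0, 0, 0], 1], [[0, 0, -0.6], [0, 0, 0], 1], [[0, 0, -0.6], [0, 0, 0], 1], [[0, 0, -0.2], [0, 0, 0], 1]]}}

```text
clock: 11.6
tool_pos: [0.5634, -0.1142, 0.2028]
tool_rot: [3.134, 0.003, 1.674]
wrist_force: [0.6, 0.7, 0.3]
opening: 1.0
grasp_force: 0.0
```

```bash
python3 - <<'E'
from h import *
go((.5606,-.1099,.2,1.943),(.4421,.2203,.2))
x,y,w,h=215,180,100,75
s=cv2.resize(manip.camera("side")[y:y+h,x:x+w,::-1],None,fx=6,fy=6,interpolation=2)
cv2.imwrite("pics/e.png",s)
E
```

```text
at [ 0.5634 -0.1142  0.2028] [3.1342 0.0032 1.6741] open 1.0 F [0.6 0.7 0.3] t 11.6
(0.5606, -0.1099, 0.2, 1.943) shift [ 0.091 -0.047  0.055] then turn [ 0.009  0.005 -0.342]
(0.4421, 0.2203, 0.2) shift [7.014 0.194 0.   ] then turn [0. 0. 0.]
```

View pics/e.png

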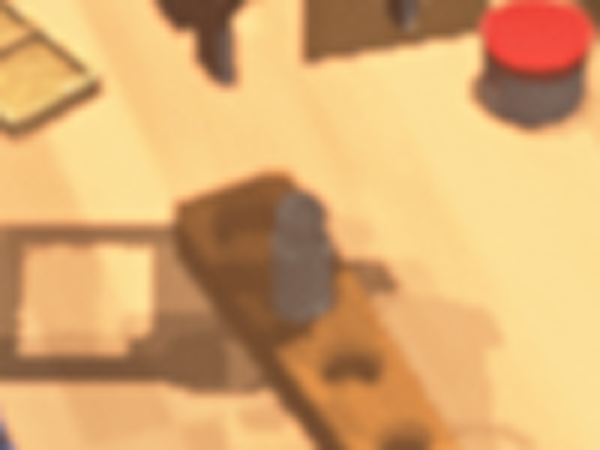

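Punch2 stands upright and seated in hole 2, at about (300,260) in the crop. Next is punch1.

Call:
{"name": "servo_tool", "arguments": {"deltas": [[[0, 0, 0], [0, 0, -0.171], 1], [[0, 0, 0], [0, 0, -0.171], 1], [[0.5, 0.02, 0], [0, 0, 0], 1], [[0.75, 0.02, 0], [0, 0, 0], 1], [[0.75, 0.02, 0], [0, 0, 0], 1], [[0.8, 0.02, 0], [0, 0, 0], 1], [[0.8, 0.02, 0], [0, 0, 0], 1], [[0.8, 0.02, 0], [0, 0, 0], 1], [[0.8, 0.02, 0], [0, 0, 0], 1], [[0.75, 0.02, 0], [0, 0, 0], 1], [[0.7, 0.02, 0], [0, 0, 0], 1], [[0.45, 0.02, 0], [0, 0, 0], 1]]}}

```text
clock: 12.85
tool_pos: [0.4398, 0.2225, 0.1958]
tool_rot: [-3.139, -0.001, 1.945]
wrist_force: [1.0, -0.1, 0.6]
opening: 1.003
grasp_force: 0.0
```

Call:
{"name": "servo_tool", "arguments": {"deltas": [[[0, 0, 0], [0, 0, 0], 1], [[0, 0, 0], [0, 0, 0], 1]]}}

```text
clock: 13.05
tool_pos: [0.441, 0.2207, 0.1961]
tool_rot: [-3.14, 0.0, 1.944]
wrist_force: [0.3, 0.3, 0.1]
opening: 1.002
grasp_force: 0.0
```

```bash
python3 - <<'E'
from h import *
go((.4436,.2200,.2,1.943),(.4436,.2200,.054))
E
```

```text
at [0.441  0.2207 0.1961] [-3.1396e+00  3.0000e-04  1.9438e+00] open 1.002 F [0.3 0.3 0.1] t 13.1
(0.4436, 0.22, 0.2, 1.943) shift [-0.032  0.043 -0.078] then turn [-0.002  0.     0.001]
(0.4436, 0.22, 0.054) shift [ 0.   -0.    2.92] then turn [0. 0. 0.]
```

Call:
{"name": "servo_tool", "arguments": {"deltas": [[[-0.03, 0.04, 0.3], [0, 0, 0], 1], [[0, 0, 0.4], [0, 0, 0], 1], [[0, 0, 0.4], [0, 0, 0], 1], [[0, 0, 0.4], [0, 0, 0], 1], [[0, 0, 0.4], [0, 0, 0], 1], [[0, 0, 0.4], [0, 0, 0], 1], [[0, 0, 0.3], [0, 0, 0], 1], [[0, 0, 0.15], [0, 0, 0], 1], [[0, 0, 0.08], [0, 0, 0], 1], [[0, 0, 0], [0, 0, 0], 1]]}}

```text
clock: 14.05
tool_pos: [0.444, 0.2196, 0.0553]
tool_rot: [-3.141, 0.0, 1.942]
wrist_force: [-0.5, 0.0, 0.5]
opening: 0.996
grasp_force: 0.0
```

Call:
{"name": "servo_tool", "arguments": {"deltas": [[[0, 0, 0], [0, 0, 0], 0.2], [[0, 0, 0], [0, 0, 0], -0.1], [[0, 0, 0], [0, 0, 0], -1], [[0, 0, 0], [0, 0, 0], -1], [[0, 0, 0], [0, 0, 0], -1], [[0, 0, 0], [0, 0, 0], -1], [[0, 0, 0], [0, 0, 0], -1], [[0, 0, 0], [0, 0, 0], -1]]}}

```text
clock: 14.85
tool_pos: [0.4447, 0.2204, 0.0568]
tool_rot: [3.14, 0.0, 1.943]
wrist_force: [-1.2, -1.1, 4.6]
opening: 0.398
grasp_force: 60.3
```

```bash
python3 - <<'E'
from h import *
go((.4436,.2200,.2,1.943),(.5545,-.055,.2,1.673))
E
```

```text
at [0.4447 0.2204 0.0568] [3.1401 0.     1.9428] open 0.398 F [-1.2 -1.1  4.6] t 14.8
(0.4436, 0.22, 0.2, 1.943) shift [-0.    -0.02  -2.865] then turn [ 0.002  0.    -0.   ]
(0.5545, -0.055, 0.2, 1.673) shift [-5.93   0.066  0.   ] then turn [-0.    -0.     0.344]
```

Call:
{"name": "servo_tool", "arguments": {"deltas": [[[0, 0, -0.1], [0, 0, 0], -1], [[0, 0, -0.2], [0, 0, 0], -1], [[0, 0, -0.4], [0, 0, 0], -1], [[0, 0, -0.4], [0, 0, 0], -1], [[0, 0, -0.4], [0, 0, 0], -1], [[0, 0, -0.4], [0, 0, 0], -1], [[0, 0, -0.4], [0, 0, 0], -1], [[0, 0, -0.4], [0, 0, 0], -1], [[0, 0, -0.2], [0, 0, 0], -1], [[0, 0, 0], [0, 0, 0], -1]]}}

```text
clock: 15.85
tool_pos: [0.4446, 0.2204, 0.2022]
tool_rot: [3.139, 0.0, 1.943]
wrist_force: [0.4, -0.2, -5.1]
opening: 0.401
grasp_force: 60.3
```

Call:
{"name": "servo_tool", "arguments": {"deltas": [[[-0.2, 0, 0], [0, 0, 0], -1], [[-0.5, 0.01, 0], [0, 0, 0], -1], [[-0.65, 0.01, 0], [0, 0, 0], -1], [[-0.7, 0.01, 0], [0, 0, 0], -1], [[-0.7, 0.01, 0], [0, 0, 0], -1], [[-0.7, 0.01, 0], [0, 0, 0], -1], [[-0.7, 0.01, 0], [0, 0, 0], -1], [[-0.65, 0, 0], [0, 0, 0], -1], [[-0.6, 0, 0], [0, 0, 0], -1], [[-0.4, 0, 0], [0, 0, 0], -1], [[-0.13, 0, 0], [0, 0, 0.17], -1], [[0, 0, 0], [0, 0, 0.17], -1]]}}

```text
clock: 17.05
tool_pos: [0.5538, -0.0568, 0.1984]
tool_rot: [-3.138, -0.001, 1.668]
wrist_force: [-0.1, 0.8, -4.5]
opening: 0.402
grasp_force: 60.3
```

Call:
{"name": "servo_tool", "arguments": {"deltas": [[[0, 0, 0.4], [0, 0, 0], -1], [[0, 0, 0.4], [0, 0, 0], -1], [[0, 0, 0.4], [0, 0, 0], -1], [[0, 0, 0.4], [0, 0, 0], -1], [[0, 0, 0.3], [0, 0, 0], -1], [[0, 0, 0.1], [0, 0, 0], -1], [[0, 0, 0], [0, 0, 0], -1]]}}

```text
clock: 17.75
tool_pos: [0.5536, -0.055, 0.0993]
tool_rot: [-3.139, -0.001, 1.675]
wrist_force: [-0.1, -0.1, -4.6]
opening: 0.405
grasp_force: 60.4
```

```bash
cat >>h.py <<'E'
def check(name,hole,r,gz):
    "side crop with predicted foot (green) and hole rim (blue)"
    P=manip.get_obs()["tool_pos"];go((hole[0],hole[1],P[2],1.673));f=P-[0,0,gz]
    c=proj("side",f).astype(int);x,y=c-[40,44]
    v=cv2.resize(manip.camera("side")[y:y+60,x:x+80,::-1],None,fx=8,fy=8,interpolation=2);a=np.linspace(0,2*np.pi,60)
    for X,rr,col in((f,r-.002,(0,255,0)),(np.array([*hole,.032]),r+.0055,(255,0,0))):
        cv2.polylines(v,[np.int32([(proj("side",X+[rr*np.cos(t),rr*np.sin(t),0])-[x,y])*8+4 for t in a])],True,col,1)
    cv2.imwrite(name,v)
E
python3 - <<'E'
from h import *
check("pics/f.png",(.5548,-.055),.018,.0525)
E
```

```text
at [ 0.5536 -0.055   0.0993] [-3.1389e+00 -9.0000e-04  1.6755e+00] open 0.405 F [-0.1 -0.1 -4.6] t 17.8
(0.5548, -0.055, np.float64(0.09932010173363476), 1.673) shift [-0.002  0.023 -0.   ] then turn [-0.003 -0.001  0.003]
```

View pics/f.png

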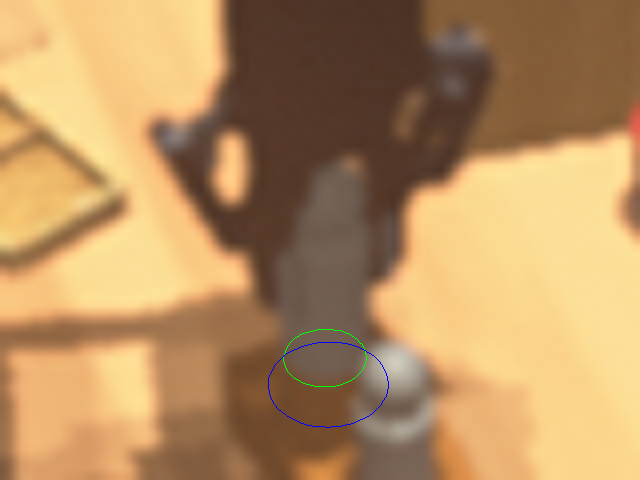

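Punch1's foot is at about (325,380), again about 3 mm toward +y of the prediction, the same as punch2. I'll apply the same −4 mm correction.

Call:
{"name": "servo_tool", "arguments": {"deltas": [[[-0.08, 0.02, 0], [0, 0, 0], -1], [[0, 0, 0.1], [0, 0, 0], -1], [[0, 0, 0.1], [0, 0, 0], -1], [[0, 0, 0.1], [0, 0, 0], -1], [[0, 0, 0.1], [0, 0, 0], -1], [[0, 0, 0.1], [0, 0, 0], -1], [[0, 0, 0.06], [0, 0, 0], -1], [[0, 0, 0], [0, 0, 0], -1]]}}

```text
clock: 18.6
tool_pos: [0.5552, -0.0586, 0.0717]
tool_rot: [-3.14, -0.001, 1.676]
wrist_force: [-1.6, 1.7, -5.7]
opening: 0.402
grasp_force: 60.5
```

Call:
{"name": "servo_tool", "arguments": {"deltas": [[[0, 0, 0.06], [0, 0, 0], -1], [[0, 0, 0.06], [0, 0, 0], -1], [[0, 0, 0.06], [0, 0, 0], -1], [[0, 0, 0.06], [0, 0, 0], -1], [[0, 0, 0.02], [0, 0, 0], -1], [[0, 0, 0], [0, 0, 0], -1]]}}

```text
clock: 19.2
tool_pos: [0.5552, -0.0585, 0.0592]
tool_rot: [-3.14, -0.001, 1.676]
wrist_force: [-4.3, 3.3, -3.9]
opening: 0.401
grasp_force: 60.5
```

Call:
{"name": "servo_tool", "arguments": {"deltas": [[[0, 0, 0.02], [0, 0, 0], -1], [[0, 0, 0], [0, 0, 0], 0.0], [[0, 0, 0], [0, 0, 0], 0.3], [[0, 0, 0], [0, 0, 0], 1], [[0, 0, 0], [0, 0, 0], 1], [[0, 0, 0], [0, 0, 0], 1], [[0, 0, -0.3], [0, 0, 0], 1], [[0, 0, -0.5], [0, 0, 0], 1], [[0, 0, -0.6], [0, 0, 0], 1], [[0, 0, -0.6], [0, 0, 0], 1], [[0, 0, -0.6], [0, 0, 0], 1], [[0, 0, -0.2], [0, 0, 0], 1]]}}

```text
clock: 20.4
tool_pos: [0.5581, -0.0593, 0.2042]
tool_rot: [3.134, 0.003, 1.676]
wrist_force: [-0.4, -0.7, 0.2]
opening: 1.002
grasp_force: 0.0
```

```bash
python3 - <<'E'
from h import *
P=manip.get_obs()["tool_pos"];go((*P[:2],.2,1.943),(.4599,.1695,.2))
x,y,w,h=215,165,100,75
cv2.imwrite("pics/g.png",cv2.resize(manip.camera("side")[y:y+h,x:x+w,::-1],None,fx=6,fy=6,interpolation=2))
E
```

```text
at [ 0.5581 -0.0593  0.2042] [3.1340e+00 2.8000e-03 1.6758e+00] open 1.002 F [-0.4 -0.7  0.2] t 20.4
(np.float64(0.558090034590506), np.float64(-0.059329344460578026), 0.2, 1.943) shift [ 0.    -0.001  0.084] then turn [ 0.009  0.005 -0.34 ]
(0.4599, 0.1695, 0.2) shift [ 4.977 -0.165 -0.   ] then turn [0. 0. 0.]
```

View pics/g.png

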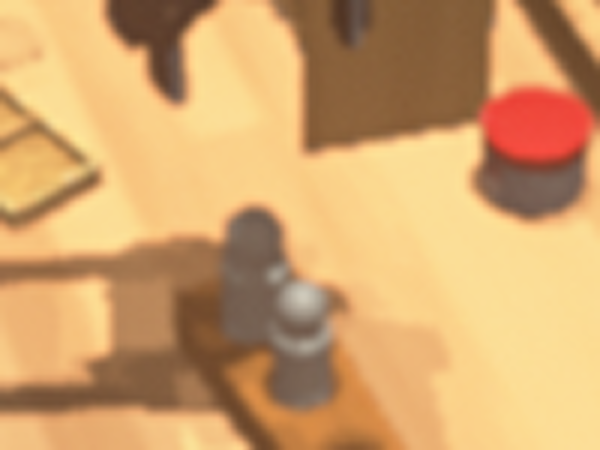

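Punch1 at (250,280) and punch2 at (300,345) both stand seated. Next is punch3.

Call:
{"name": "servo_tool", "arguments": {"deltas": [[[0, 0, 0], [0, 0, -0.17], 1], [[0, 0, 0], [0, 0, -0.17], 1], [[0.4, -0.02, 0], [0, 0, 0], 1], [[0.6, -0.02, 0], [0, 0, 0], 1], [[0.6, -0.02, 0], [0, 0, 0], 1], [[0.6, -0.02, 0], [0, 0, 0], 1], [[0.6, -0.02, 0], [0, 0, 0], 1], [[0.6, -0.02, 0], [0, 0, 0], 1], [[0.6, -0.02, 0], [0, 0, 0], 1], [[0.6, -0.02, 0], [0, 0, 0], 1], [[0.38, -0.01, 0], [0, 0, 0], 1], [[0, 0, 0], [0, 0, 0], 1]]}}

```text
clock: 21.65
tool_pos: [0.4555, 0.1722, 0.1975]
tool_rot: [-3.14, -0.001, 1.945]
wrist_force: [0.1, -0.5, -0.1]
opening: 0.996
grasp_force: 0.0
```

Call:
{"name": "servo_tool", "arguments": {"deltas": [[[0, 0, 0], [0, 0, 0], 1], [[0, 0, 0], [0, 0, 0], 1]]}}

```text
clock: 21.85
tool_pos: [0.4574, 0.1696, 0.1983]
tool_rot: [-3.141, 0.0, 1.941]
wrist_force: [-0.4, 0.6, 0.2]
opening: 1.0
grasp_force: 0.0
```

```bash
python3 - <<'E'
from h import *
go((.4599,.1695,.2,1.943),(.4599,.1695,.055))
E
```

```text
at [0.4574 0.1696 0.1983] [-3.1408e+00  1.0000e-04  1.9415e+00] open 1.0 F [-0.4  0.6  0.2] t 21.9
(0.4599, 0.1695, 0.2, 1.943) shift [-0.02   0.045 -0.034] then turn [-0.001  0.    -0.002]
(0.4599, 0.1695, 0.055) shift [ 0.  -0.   2.9] then turn [0. 0. 0.]
```

Call:
{"name": "servo_tool", "arguments": {"deltas": [[[0, 0.04, 0.3], [0, 0, 0], 1], [[0, 0, 0.4], [0, 0, 0], 1], [[0, 0, 0.4], [0, 0, 0], 1], [[0, 0, 0.4], [0, 0, 0], 1], [[0, 0, 0.4], [0, 0, 0], 1], [[0, 0, 0.4], [0, 0, 0], 1], [[0, 0, 0.3], [0, 0, 0], 1], [[0, 0, 0.17], [0, 0, 0], 1], [[0, 0, 0.1], [0, 0, 0], 1], [[0, 0, 0], [0, 0, 0], 1]]}}

```text
clock: 22.85
tool_pos: [0.4592, 0.1704, 0.0545]
tool_rot: [-3.14, -0.0, 1.942]
wrist_force: [-0.1, -0.0, -0.3]
opening: 0.999
grasp_force: 0.0
```

Call:
{"name": "servo_tool", "arguments": {"deltas": [[[0, 0, 0], [0, 0, 0], 0.1], [[0, 0, 0], [0, 0, 0], -0.3], [[0, 0, 0], [0, 0, 0], -1], [[0, 0, 0], [0, 0, 0], -1], [[0, 0, 0], [0, 0, 0], -1], [[0, 0, 0], [0, 0, 0], -1], [[0, 0, 0], [0, 0, 0], -1], [[0, 0, 0], [0, 0, 0], -1]]}}

```text
clock: 23.65
tool_pos: [0.4601, 0.1709, 0.056]
tool_rot: [3.14, 0.0, 1.943]
wrist_force: [0.5, -0.1, 4.5]
opening: 0.259
grasp_force: 58.6
```

Call:
{"name": "servo_tool", "arguments": {"deltas": [[[0, 0, -0.1], [0, 0, 0], -1], [[0, 0, -0.2], [0, 0, 0], -1], [[0, 0, -0.4], [0, 0, 0], -1], [[0, 0, -0.4], [0, 0, 0], -1], [[0, 0, -0.4], [0, 0, 0], -1], [[0, 0, -0.4], [0, 0, 0], -1], [[0, 0, -0.4], [0, 0, 0], -1], [[0, 0, -0.4], [0, 0, 0], -1], [[0, 0, -0.2], [0, 0, 0], -1], [[0, 0, 0], [0, 0, 0], -1]]}}

```text
clock: 24.65
tool_pos: [0.4601, 0.1709, 0.2019]
tool_rot: [3.139, 0.001, 1.943]
wrist_force: [0.1, -0.1, -2.9]
opening: 0.264
grasp_force: 58.9
```

```bash
python3 - <<'E'
from h import *
P=manip.get_obs()["tool_pos"];go((.5661,-.1657,P[2],1.673))
E
```

```text
at [0.4601 0.1709 0.2019] [3.1389e+00 5.0000e-04 1.9428e+00] open 0.264 F [ 0.1 -0.1 -2.9] t 24.6
(0.5661, -0.1657, np.float64(0.2018570386415711), 1.673) shift [-7.042e+00 -4.710e-01  2.000e-03] then turn [0.003 0.    0.343]
```

Call:
{"name": "servo_tool", "arguments": {"deltas": [[[-0.3, -0.04, 0], [0, 0, 0], -1], [[-0.55, -0.04, 0], [0, 0, 0], -1], [[-0.75, -0.05, 0], [0, 0, 0], -1], [[-0.8, -0.05, 0], [0, 0, 0], -1], [[-0.8, -0.05, 0], [0, 0, 0], -1], [[-0.8, -0.05, 0], [0, 0, 0], -1], [[-0.8, -0.05, 0], [0, 0, 0], -1], [[-0.8, -0.05, 0], [0, 0, 0], -1], [[-0.7, -0.05, 0], [0, 0, 0], -1], [[-0.5, -0.04, 0], [0, 0, 0], -1], [[-0.24, 0, 0], [0, 0, 0.17], -1], [[0, 0, 0], [0, 0, 0.17], -1]]}}

```text
clock: 25.85
tool_pos: [0.5648, -0.1673, 0.198]
tool_rot: [-3.139, -0.001, 1.668]
wrist_force: [0.2, 0.7, -3.4]
opening: 0.263
grasp_force: 59.0
```

Call:
{"name": "servo_tool", "arguments": {"deltas": [[[0, 0, 0.4], [0, 0, 0], -1], [[0, 0, 0.4], [0, 0, 0], -1], [[0, 0, 0.4], [0, 0, 0], -1], [[0, 0, 0.4], [0, 0, 0], -1], [[0, 0, 0.3], [0, 0, 0], -1], [[0, 0, 0.1], [0, 0, 0], -1], [[0, 0, 0], [0, 0, 0], -1]]}}

```text
clock: 26.55
tool_pos: [0.5646, -0.1653, 0.0988]
tool_rot: [-3.139, -0.001, 1.676]
wrist_force: [-0.7, -0.8, -3.7]
opening: 0.263
grasp_force: 59.0
```

```bash
python3 - <<'E'
from h import *
check("pics/i.png",(.5661,-.1657),.012,.052)
E
```

```text
at [ 0.5646 -0.1653  0.0988] [-3.1391e+00 -1.4000e-03  1.6757e+00] open 0.263 F [-0.7 -0.8 -3.7] t 26.6
(0.5661, -0.1657, np.float64(0.09877015473347425), 1.673) shift [-0.01   0.029 -0.   ] then turn [-0.003 -0.002  0.003]
```

View pics/i.png

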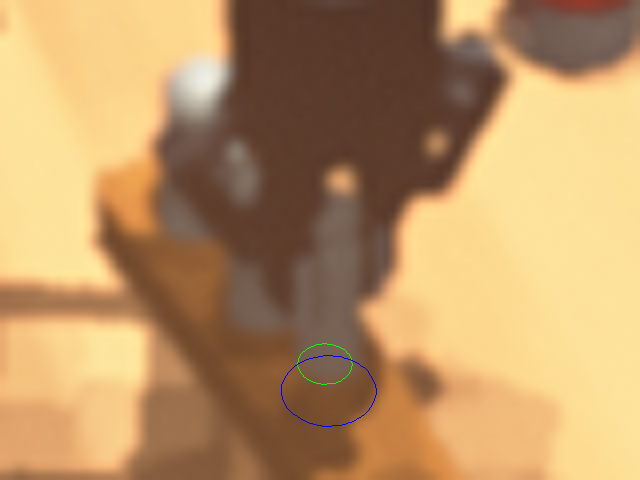

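Punch3's foot is at about (325,380), roughly 2 mm toward +y. I'll correct by −3 mm along tool x and +1 mm along tool y.

Call:
{"name": "servo_tool", "arguments": {"deltas": [[[-0.065, 0.015, 0], [0, 0, 0], -1], [[0, 0, 0.1], [0, 0, 0], -1], [[0, 0, 0.1], [0, 0, 0], -1], [[0, 0, 0.1], [0, 0, 0], -1], [[0, 0, 0.1], [0, 0, 0], -1], [[0, 0, 0.1], [0, 0, 0], -1], [[0, 0, 0.06], [0, 0, 0], -1], [[0, 0, 0], [0, 0, 0], -1]]}}

```text
clock: 27.4
tool_pos: [0.5659, -0.1683, 0.0712]
tool_rot: [-3.14, -0.001, 1.676]
wrist_force: [-1.1, 1.6, -3.8]
opening: 0.262
grasp_force: 59.1
```

Call:
{"name": "servo_tool", "arguments": {"deltas": [[[0, 0, 0.06], [0, 0, 0], -1], [[0, 0, 0.06], [0, 0, 0], -1], [[0, 0, 0.06], [0, 0, 0], -1], [[0, 0, 0.06], [0, 0, 0], -1], [[0, 0, 0.02], [0, 0, 0], -1], [[0, 0, 0], [0, 0, 0], -1]]}}

```text
clock: 28.0
tool_pos: [0.5659, -0.1682, 0.0587]
tool_rot: [-3.14, -0.002, 1.676]
wrist_force: [-2.6, 4.6, -2.2]
opening: 0.261
grasp_force: 59.2
```

Call:
{"name": "servo_tool", "arguments": {"deltas": [[[0, 0, 0.02], [0, 0, 0], -1], [[0, 0, 0], [0, 0, 0], -0.2], [[0, 0, 0], [0, 0, 0], 0.2], [[0, 0, 0], [0, 0, 0], 1], [[0, 0, 0], [0, 0, 0], 1], [[0, 0, 0], [0, 0, 0], 1], [[0, 0, -0.3], [0, 0, 0], 1], [[0, 0, -0.5], [0, 0, 0], 1], [[0, 0, -0.6], [0, 0, 0], 1], [[0, 0, -0.6], [0, 0, 0], 1], [[0, 0, -0.6], [0, 0, 0], 1], [[0, 0, -0.2], [0, 0, 0], 1]]}}

```text
clock: 29.2
tool_pos: [0.5686, -0.1697, 0.2039]
tool_rot: [3.135, 0.004, 1.676]
wrist_force: [0.3, -0.6, 0.6]
opening: 1.001
grasp_force: 0.0
```

```bash
python3 - <<'E'
from h import *
P=manip.get_obs()["tool_pos"];go((*P[:2],.2,1.943),(.4163,.2744,.2))
E
```

```text
at [ 0.5686 -0.1697  0.2039] [3.1345 0.0041 1.6758] open 1.001 F [ 0.3 -0.6  0.6] t 29.2
(np.float64(0.5685649776040284), np.float64(-0.16970274303878535), 0.2, 1.943) shift [ 0.    -0.001  0.077] then turn [ 0.008  0.006 -0.34 ]
(0.4163, 0.2744, 0.2) shift [9.381 0.393 0.   ] then turn [0. 0. 0.]
```

Call:
{"name": "servo_tool", "arguments": {"deltas": [[[0, 0, 0], [0, 0, -0.17], 1], [[0, 0, 0], [0, 0, -0.17], 1], [[0.6, 0.04, 0], [0, 0, 0], 1], [[0.8, 0.04, 0], [0, 0, 0], 1], [[0.8, 0.04, 0], [0, 0, 0], 1], [[0.8, 0.04, 0], [0, 0, 0], 1], [[0.8, 0.04, 0], [0, 0, 0], 1], [[0.8, 0.04, 0], [0, 0, 0], 1], [[0.8, 0.04, 0], [0, 0, 0], 1], [[0.8, 0.04, 0], [0, 0, 0], 1], [[0.8, 0.04, 0], [0, 0, 0], 1], [[0.8, 0.04, 0], [0, 0, 0], 1]]}}

```text
clock: 30.4
tool_pos: [0.4424, 0.2031, 0.198]
tool_rot: [-3.141, -0.0, 1.943]
wrist_force: [0.2, -0.3, -0.9]
opening: 1.007
grasp_force: 0.0
```

Call:
{"name": "servo_tool", "arguments": {"deltas": [[[0.8, 0, 0], [0, 0, 0], 1], [[0.6, 0, 0], [0, 0, 0], 1], [[0.2, 0, 0], [0, 0, 0], 1], [[0, 0, 0], [0, 0, 0], 1], [[0, 0, 0], [0, 0, 0], 1]]}}

```text
clock: 30.9
tool_pos: [0.4146, 0.2755, 0.198]
tool_rot: [-3.141, 0.001, 1.942]
wrist_force: [0.6, -0.7, 0.7]
opening: 0.997
grasp_force: 0.0
```

```bash
python3 - <<'E'
from h import *
go((.4163,.2744,.2,1.943),(.4163,.2744,.055))
E
```

```text
at [0.4146 0.2755 0.198 ] [-3.1411e+00  7.0000e-04  1.9424e+00] open 0.997 F [ 0.6 -0.7  0.7] t 30.9
(0.4163, 0.2744, 0.2, 1.943) shift [-0.033  0.023 -0.04 ] then turn [-0.001  0.001 -0.001]
(0.4163, 0.2744, 0.055) shift [ 0.  -0.   2.9] then turn [0. 0. 0.]
```

Call:
{"name": "servo_tool", "arguments": {"deltas": [[[-0.01, 0.02, 0.3], [0, 0, 0], 1], [[0, 0, 0.4], [0, 0, 0], 1], [[0, 0, 0.4], [0, 0, 0], 1], [[0, 0, 0.4], [0, 0, 0], 1], [[0, 0, 0.4], [0, 0, 0], 1], [[0, 0, 0.4], [0, 0, 0], 1], [[0, 0, 0.3], [0, 0, 0], 1], [[0, 0, 0.17], [0, 0, 0], 1], [[0, 0, 0.1], [0, 0, 0], 1], [[0, 0, 0], [0, 0, 0], 1]]}}

```text
clock: 31.9
tool_pos: [0.4155, 0.2759, 0.0544]
tool_rot: [-3.141, 0.0, 1.942]
wrist_force: [0.5, 0.2, 0.7]
opening: 1.002
grasp_force: 0.0
```

Call:
{"name": "servo_tool", "arguments": {"deltas": [[[0, 0, 0], [0, 0, 0], 0.1], [[0, 0, 0], [0, 0, 0], -0.3], [[0, 0, 0], [0, 0, 0], -0.5], [[0, 0, 0], [0, 0, 0], -1], [[0, 0, 0], [0, 0, 0], -1], [[0, 0, 0], [0, 0, 0], -1], [[0, 0, 0], [0, 0, 0], -1], [[0, 0, 0], [0, 0, 0], -1], [[0, 0, 0], [0, 0, 0], -1]]}}

```text
clock: 32.8
tool_pos: [0.4156, 0.2763, 0.0553]
tool_rot: [3.141, -0.0, 1.943]
wrist_force: [-1.2, 0.1, 5.8]
opening: 0.188
grasp_force: 58.5
```

Call:
{"name": "servo_tool", "arguments": {"deltas": [[[0, 0, -0.1], [0, 0, 0], -1], [[0, 0, -0.2], [0, 0, 0], -1], [[0, 0, -0.4], [0, 0, 0], -1], [[0, 0, -0.4], [0, 0, 0], -1], [[0, 0, -0.4], [0, 0, 0], -1], [[0, 0, -0.4], [0, 0, 0], -1], [[0, 0, -0.4], [0, 0, 0], -1], [[0, 0, -0.4], [0, 0, 0], -1], [[0, 0, -0.2], [0, 0, 0], -1], [[0, 0, 0], [0, 0, 0], -1]]}}

```text
clock: 33.8
tool_pos: [0.4164, 0.2766, 0.2018]
tool_rot: [3.138, -0.0, 1.943]
wrist_force: [-0.3, 0.8, -1.1]
opening: 0.19
grasp_force: 58.5
```

```bash
python3 - <<'E'
from h import *
P=manip.get_obs()["tool_pos"];go((.5718,-.2214,P[2],1.673))
E
```

```text
at [0.4164 0.2766 0.2018] [ 3.1378e+00 -2.0000e-04  1.9427e+00] open 0.19 F [-0.3  0.8 -1.1] t 33.8
(0.5718, -0.2214, np.float64(0.20177652443492855), 1.673) shift [-1.0408e+01 -7.2400e-01 -5.0000e-03] then turn [ 0.005 -0.001  0.343]
```

Call:
{"name": "servo_tool", "arguments": {"deltas": [[[-0.4, -0.03, 0], [0, 0, 0], -1], [[-0.6, -0.04, 0], [0, 0, 0], -1], [[-0.8, -0.06, 0], [0, 0, 0], -1], [[-0.8, -0.06, 0], [0, 0, 0], -1], [[-0.8, -0.06, 0], [0, 0, 0], -1], [[-0.8, -0.06, 0], [0, 0, 0], -1], [[-0.8, -0.06, 0], [0, 0, 0], -1], [[-0.8, -0.06, 0], [0, 0, 0], -1], [[-0.8, -0.06, 0], [0, 0, 0], -1], [[-0.8, -0.05, 0], [0, 0, 0], -1], [[-0.8, -0.05, 0], [0, 0, 0], -1], [[-0.8, -0.05, 0], [0, 0, 0], -1]]}}

```text
clock: 35.0
tool_pos: [0.5488, -0.1561, 0.198]
tool_rot: [-3.14, -0.002, 1.942]
wrist_force: [0.5, 0.5, -1.3]
opening: 0.192
grasp_force: 58.6
```

Call:
{"name": "servo_tool", "arguments": {"deltas": [[[-0.7, -0.05, 0], [0, 0, 0], -1], [[-0.5, -0.03, 0], [0, 0, 0], -1], [[-0.2, 0, 0], [0, 0, 0.17], -1], [[0, 0, 0], [0, 0, 0.17], -1], [[0, 0, 0.4], [0, 0, 0], -1], [[0, 0, 0.4], [0, 0, 0], -1], [[0, 0, 0.4], [0, 0, 0], -1], [[0, 0, 0.4], [0, 0, 0], -1], [[0, 0, 0.3], [0, 0, 0], -1], [[0, 0, 0.1], [0, 0, 0], -1], [[0, 0, 0], [0, 0, 0], -1], [[0, 0, 0], [0, 0, 0], -1]]}}

```text
clock: 36.2
tool_pos: [0.5715, -0.2216, 0.1006]
tool_rot: [3.141, 0.001, 1.676]
wrist_force: [-0.7, -0.3, -0.9]
opening: 0.194
grasp_force: 58.6
```

```bash
python3 - <<'E'
from h import *
check("pics/j.png",(.5718,-.2214),.009,.052)
E
```

```text
at [ 0.5715 -0.2216  0.1006] [3.1406e+00 7.0000e-04 1.6757e+00] open 0.194 F [-0.7 -0.3 -0.9] t 36.2
(0.5718, -0.2214, np.float64(0.10056357547214885), 1.673) shift [0.004 0.007 0.   ] then turn [0.001 0.001 0.003]
```

View pics/j.png

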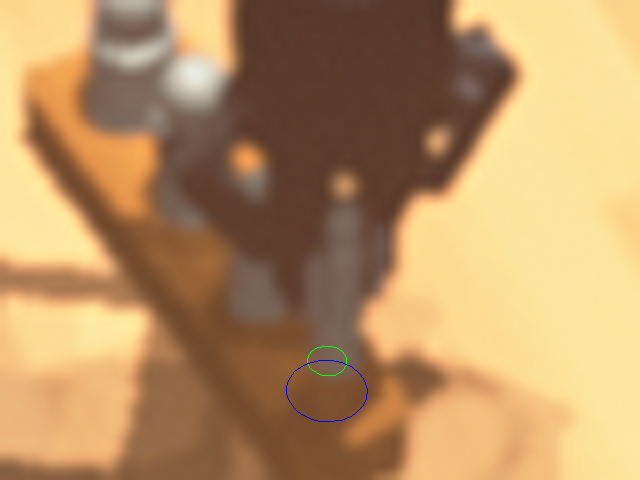

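Punch4's foot looks centred near (336,362), about 9 px right of the prediction. I'll re-read the pose and measure the shank edges numerically.

```bash
python3 - <<'E'
from h import *
r=[]
for i in range(4):
    S=manip.camera("side"); o=manip.get_obs(); r.append(o["tool_pos"]); 
print(np.array(r).round(4)); P=np.mean(r,0)
K=manip.calibration("side")
for h in(-.052,-.04,-.03):
    c=proj("side",P+[0,0,h]); y=int(round(c[1])); x0=int(c[0])-12
    hsv=cv2.cvtColor(S[y-1:y+2],cv2.COLOR_RGB2HSV)[1,x0:x0+26,1]
    print("z",h,"axis px",c.round(2),"x0",x0,hsv.tolist())
g=S[:,:,::-1]
x,y=(proj("side",P+[0,0,-.04])-[20,25]).astype(int)
v=cv2.resize(g[y:y+40,x:x+40],None,fx=15,fy=15,interpolation=2)
a=np.linspace(0,2*np.pi,60)
for h in(-.052,-.03,0.02): 
    cv2.polylines(v,[np.int32([(proj("side",P+[.009*np.cos(t),.009*np.sin(t),h])-[x,y])*15+7 for t in a])],True,(0,255,0),1)
cv2.imwrite("pics/k.png",v)
E
```

```text
[[ 0.5718 -0.2218  0.1013]
 [ 0.5718 -0.2218  0.1012]
 [ 0.5716 -0.2217  0.1011]
 [ 0.5715 -0.2217  0.1009]]
z -0.052 axis px [281.51 249.49] x0 269 [159, 160, 159, 159, 161, 158, 161, 159, 164, 161, 146, 110, 83, 73, 73, 77, 89, 126, 145, 139, 136, 138, 138, 138, 140, 133]
z -0.04 axis px [281.6  246.69] x0 269 [154, 157, 158, 158, 158, 158, 157, 159, 157, 158, 138, 97, 79, 74, 72, 74, 94, 128, 139, 128, 120, 121, 123, 123, 122, 116]
z -0.03 axis px [281.67 244.33] x0 269 [141, 113, 90, 87, 86, 86, 91, 110, 131, 126, 96, 81, 84, 80, 77, 74, 96, 125, 129, 123, 122, 121, 120, 120, 120, 120]
```

View pics/k.png

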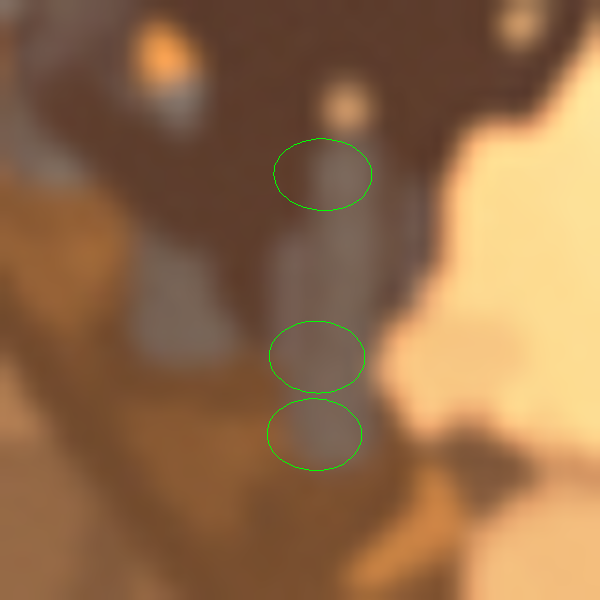

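```bash
python3 - <<'E'
from h import *
f=np.array([.5716,-.2217,.049]);p=proj("side",f)
J=np.c_[proj("side",f+[.001,0,0])-p,proj("side",f+[0,.001,0])-p];print("px per mm x,y\n",J.round(3))
for dv in(0,.5): print(dv,np.linalg.solve(J,[1.1,dv]).round(1),"mm")
# seated references: where side/top see the seated punches' balls vs hole 4 rim direction
m=ray("side",(280.4+1.1,0),.032) if 0 else None
print("hole4 side px",((672-400-2)/5+228,(558-300-2)/5+202),"tri proj",proj("side",[.5721,-.2214,.032]))
E
```

```text
px per mm x,y
 [[ 0.325 -0.13 ]
 [-0.092 -0.249]]
0 [ 2.9 -1.1] mm
0.5 [ 2.2 -2.8] mm
hole4 side px (282.0, 253.2) tri proj [281.46996222 253.30386331]
```

Call:
{"name": "servo_tool", "arguments": {"deltas": [[[0.03, -0.03, 0], [0, 0, 0], -1], [[0, 0, 0.1], [0, 0, 0], -1], [[0, 0, 0.1], [0, 0, 0], -1], [[0, 0, 0.08], [0, 0, 0], -1], [[0, 0, 0.06], [0, 0, 0], -1], [[0, 0, 0.06], [0, 0, 0], -1], [[0, 0, 0.06], [0, 0, 0], -1], [[0, 0, 0], [0, 0, 0], -1]]}}

```text
clock: 37.25
tool_pos: [0.569, -0.2199, 0.0762]
tool_rot: [-3.141, -0.001, 1.676]
wrist_force: [0.7, -0.8, -1.5]
opening: 0.191
grasp_force: 58.6
```

Call:
{"name": "servo_tool", "arguments": {"deltas": [[[0, 0, 0.06], [0, 0, 0], -1], [[0, 0, 0.06], [0, 0, 0], -1], [[0, 0, 0.04], [0, 0, 0], -1], [[0, 0, 0], [0, 0, 0], -1]]}}

```text
clock: 37.65
tool_pos: [0.5693, -0.2199, 0.0684]
tool_rot: [-3.142, -0.0, 1.676]
wrist_force: [1.0, 0.4, -1.4]
opening: 0.191
grasp_force: 58.5
```

Punch4 is entering freely, with almost no side force.

Call:
{"name": "servo_tool", "arguments": {"deltas": [[[0, 0, 0.06], [0, 0, 0], -1], [[0, 0, 0.06], [0, 0, 0], -1], [[0, 0, 0.04], [0, 0, 0], -1], [[0, 0, 0.02], [0, 0, 0], -1], [[0, 0, 0.02], [0, 0, 0], -1], [[0, 0, 0], [0, 0, 0], -1]]}}

```text
clock: 38.25
tool_pos: [0.5693, -0.22, 0.0587]
tool_rot: [3.142, -0.0, 1.676]
wrist_force: [0.6, -0.0, -2.7]
opening: 0.191
grasp_force: 58.5
```

Call:
{"name": "servo_tool", "arguments": {"deltas": [[[0, 0, 0.02], [0, 0, 0], -1], [[0, 0, 0], [0, 0, 0], -0.3], [[0, 0, 0], [0, 0, 0], 0.2], [[0, 0, 0], [0, 0, 0], 1], [[0, 0, 0], [0, 0, 0], 1], [[0, 0, 0], [0, 0, 0], 1], [[0, 0, -0.3], [0, 0, 0], 1], [[0, 0, -0.5], [0, 0, 0], 1], [[0, 0, -0.6], [0, 0, 0], 1], [[0, 0, -0.6], [0, 0, 0], 1], [[0, 0, -0.6], [0, 0, 0], 1], [[0, 0, -0.4], [0, 0, 0], 1]]}}

```text
clock: 39.45
tool_pos: [0.5702, -0.2205, 0.2122]
tool_rot: [3.138, 0.003, 1.676]
wrist_force: [-0.0, 0.5, -0.1]
opening: 1.0
grasp_force: 0.0
```

Call:
{"name": "servo_tool", "arguments": {"deltas": [[[-0.3, -0.3, -0.1], [0, 0, 0], 1], [[-0.5, -0.5, 0], [0, 0, 0], 1], [[-0.6, -0.5, 0], [0, 0, 0], 1], [[-0.6, -0.5, 0], [0, 0, 0], 1], [[-0.6, -0.5, 0], [0, 0, 0], 1], [[-0.6, -0.5, 0], [0, 0, 0], 1], [[-0.5, -0.4, 0], [0, 0, 0], 1], [[-0.2, -0.1, 0], [0, 0, 0], 1], [[0, 0, 0], [0, 0, 0], 1]]}}

```text
clock: 40.35
tool_pos: [0.4252, -0.4324, 0.2138]
tool_rot: [3.141, 0.001, 1.673]
wrist_force: [-0.0, 0.4, -0.1]
opening: 1.004
grasp_force: 0.0
```

```bash
python3 - <<'E'
from h import *
go()
s=manip.camera("side")[185:275,215:335,::-1];t=manip.camera("top")[160:235,265:365,::-1]
cv2.imwrite("pics/l.png",np.hstack([cv2.resize(s,(400,300),interpolation=2),cv2.resize(t,(400,300),interpolation=2)]))
E
```

```text
at [ 0.4252 -0.4324  0.2138] [3.1408e+00 9.0000e-04 1.6735e+00] open 1.004 F [-0.   0.4 -0.1] t 40.4
```

View pics/l.png

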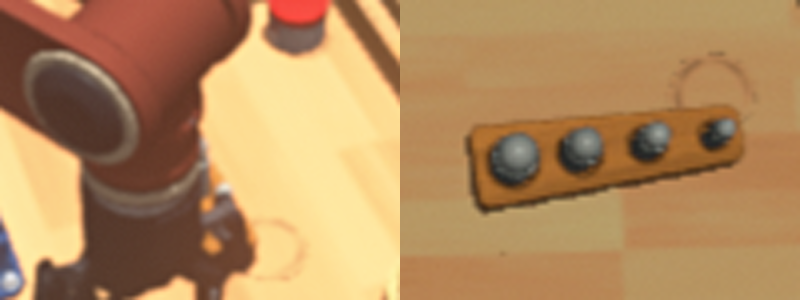

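The top view shows all four balls over the stand in order, largest at (515,157) to smallest at (720,132). I'll move the arm out of the side view for a numeric height check.

Call:
{"name": "servo_tool", "arguments": {"deltas": [[[-0.2, -0.3, -0.1], [0, 0, 0], 1], [[-0.3, -0.5, -0.1], [0, 0, 0], 1], [[-0.3, -0.5, -0.1], [0, 0, 0], 1], [[-0.35, -0.6, -0.1], [0, 0, 0], 1], [[-0.35, -0.6, -0.1], [0, 0, 0], 1], [[-0.35, -0.6, -0.1], [0, 0, 0], 1], [[-0.35, -0.6, -0.1], [0, 0, 0], 1], [[-0.3, -0.5, 0], [0, 0, 0], 1], [[-0.1, -0.2, 0], [0, 0, 0], 1], [[0, 0, 0], [0, 0, 0], 1]]}}

```text
clock: 41.45
tool_pos: [0.2198, -0.5838, 0.2479]
tool_rot: [3.142, -0.0, 1.674]
wrist_force: [0.5, -0.3, 0.1]
opening: 0.995
grasp_force: 0.0
```

```bash
python3 - <<'E'
from h import *
S=manip.camera("side");T=manip.camera("top");go()
for n,h,H in((1,(.5549,-.0542),.102),(2,(.5606,-.1099),.097),(3,(.5664,-.1657),.093),(4,(.5721,-.2214),.088)):
    r=.021-.003*n+.0-.0015
    for nm,im in(("side",S),("top",T)):
        sat=cv2.cvtColor(im,cv2.COLOR_RGB2HSV)[:,:,1]
        m=(cv2.resize(sat,None,fx=4,fy=4,interpolation=2)<100).astype(np.uint8)
        c=proj(nm,[*h,.05 if nm=="side" else H-r]); x,y=(c*4).astype(int)
        w=m[y-80:y+60,x-40:x+40]; k,lab,st,ce=cv2.connectedComponentsWithStats(w)
        j=max(range(1,k),key=lambda i:st[i][4]); 
        ctop=proj(nm,[*h,H-r])
        print(n,nm,"blob x0,y0,x1,y1",((st[j][:2]+[x-80+40,y-80])/4).tolist(),((st[j][:2]+st[j][2:4]+[x-40,y-80])/4).tolist(),"expect ball",ctop.round(1),"foot@stand top",proj(nm,[*h,.032]).round(1),"ball r px",round(float(np.hypot(*(proj(nm,np.array([*h,H-r])+[r,0,0])-ctop))),1))
E
```

```text
at [ 0.2212 -0.5828  0.2477] [ 3.1411e+00 -7.0000e-04  1.6765e+00] open 0.999 F [ 0.2  0.2 -0.2] t 41.5
1 side blob x0,y0,x1,y1 [252.5, 198.25] [266.25, 227.0] expect ball [256.2 203.9] foot@stand top [256.5 216.3] ball r px 5.2
1 top blob x0,y0,x1,y1 [287.75, 193.25] [299.75, 206.25] expect ball [293.8 197.4] foot@stand top [292.7 199.5] ball r px 5.1
2 side blob x0,y0,x1,y1 [254.25, 203.75] [274.25, 238.75] expect ball [264.3 216. ] foot@stand top [264.4 228. ] ball r px 4.4
2 top blob x0,y0,x1,y1 [305.25, 191.75] [315.5, 203.0] expect ball [311.1 195.2] foot@stand top [309.4 197.3] ball r px 4.2
3 side blob x0,y0,x1,y1 [262.75, 216.0] [277.75, 244.5] expect ball [272.9 228.5] foot@stand top [272.7 240.3] ball r px 3.5
3 top blob x0,y0,x1,y1 [323.0, 190.5] [332.75, 200.0] expect ball [328.5 192.9] foot@stand top [326.2 195. ] ball r px 3.3
4 side blob x0,y0,x1,y1 [271.5, 229.0] [277.75, 244.5] expect ball [281.8 242. ] foot@stand top [281.5 253.3] ball r px 2.6
4 top blob x0,y0,x1,y1 [340.75, 189.75] [349.0, 197.0] expect ball [345.7 190.6] foot@stand top [342.9 192.8] ball r px 2.3
```

```bash
python3 - <<'E'
from h import *
S=manip.camera("side");sat=cv2.cvtColor(S,cv2.COLOR_RGB2HSV)[:,:,1]
for n,x,y in((2,264,211.6),(3,273,225),(4,282,239.4)):
    y0=int(y)-6
    print(n,"expect top",y,"rows from",y0,[sat[r,x-3:x+5].tolist() for r in range(y0,y0+12)] if n==4 else sat[y0:y0+12,x].tolist())
E
```

```text
2 expect top 211.6 rows from 205 [111, 109, 111, 113, 121, 133, 109, 51, 25, 23, 33, 39]
3 expect top 225 rows from 219 [112, 112, 113, 116, 129, 136, 103, 43, 20, 26, 36, 46]
4 expect top 239.4 rows from 233 [[123, 117, 113, 116, 117, 117, 116, 115], [137, 121, 114, 114, 116, 118, 117, 116], [152, 129, 116, 114, 114, 117, 117, 116], [159, 140, 122, 115, 115, 116, 117, 117], [166, 156, 136, 121, 114, 113, 117, 117], [170, 166, 149, 127, 115, 114, 116, 118], [169, 155, 128, 107, 103, 111, 115, 116], [152, 112, 73, 55, 68, 95, 111, 116], [122, 69, 35, 23, 38, 78, 107, 114], [111, 57, 34, 26, 36, 72, 105, 113], [123, 68, 40, 36, 42, 84, 114, 117], [137, 91, 62, 54, 59, 99, 128, 121]]
```

All four ball tops are at the heights expected for seated punches, within about 0.5 px. I'll hand in.

```bash
python3 -c "
from rig import manip
print(manip.hand_in())"
```

```text
the job is handed in; nothing more can be done
None
```

All four punches are back in their own holes in the stand, upright and down on the hole floors by the camera check, and the job was handed in at about 41 s; the hand-in gave no verdict.

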